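Fill the empty place on the gingerbread board

ROBOT

A 7-joint arm with a two-finger parallel gripper is mounted at the origin on the work surface. World frame = base frame: x ahead of the robot, y to its left, z up, the work surface at z = 0. Lengths are in m, angles in rad, forces in N, time in s.
With the tool pointing down it reaches from about 0.35 to 0.775 m from the base axis. Payload 3.1 kg.
Tool frame: the origin (TCP) lies between the finger pads; the fingertips stand r.nose_length ahead of it and the grasp point (between the pads) is the TCP (r.nose_length is the distance from the TCP to the fingertips, in m); z points along the fingers, y is the direction in which the jaws open and shut (so a half turn about z gives the same grasp; the last joint's range is limited). The gripper opens to 85 mm and grips with 20 to 120 N. Pads are 22 mm wide; open, the fingers measure 114 mm over their backs; the gripper's body (76 mm by 85 mm) begins 54 mm behind the grasp point. The pads swing forward as they close: fully open they stand 13 mm farther back than shut.
Start: joints at [1.11, 0.311, 0.014, 1.512, -0.004, 1.319, -0.027], TCP at [0.224, -0.502, 0.25] pointing down, gripper open.
Joint ranges: [-2.7, 2.7], [-0.3, 1.91], [-1.27, 1.3], [0.12, 2.57], [-1.44, 4.58], [0.2, 2.03], [-3.05, 3.05]. Speed limits (rad/s): [2.79, 2.79, 3.14, 3.14, 3.14, 3.14, 3.14].

INTERFACE

Orientations are given as a unit quaternion [x, y, z, w].
In Python, from plant import readout, optics, workorder, r gives the robot as it stands.
- The arm moves only by the tool drive_tool, never from a script. Its argument "increments" is a list of rows, each an object with "linear": the shift along the world's x, y, z in mm, a list of three; "yaw": the turn about the world's z in degrees; "fingers": the finger opening in mm, from 0 to 85.4. A call has 1 to 8 rows; each row is the pose to reach, as a shift and turn from the pose commanded when the call began; what a row does not reach only later rows make up. A row lasts 1/12 s, in which the tool goes at most 41.7 mm and 7.16 degrees, less where a joint would pass 70% of its speed; a pose out of reach is approached as far as the arm can. A call with a gripper value outside its range is refused whole. The fingers move at their own pace and stop on an object; "force" is the grip in N (left out, the last holds). Time passes only in rows, so rows that repeat a pose let the fingers close. It gives the time, the measured TCP pose, the force and the opening at its end, in the units of the state.
- readout.state(): the state, without advancing time (a new reading comes with each control period).
- optics.read_camera(name): name is "side" or "top" or "wrist"; returns a dict with "img" (384x512x3 uint8, red, green, blue), "camera_matrix" (3x3 intrinsics, pixels), "origin" and "attitude" of the camera in the world. Camera axes: x right, y up, looking along -z (the intrinsics and any distortion apply to the point x, -y, -z); pixel columns grow to the right and rows downward; lengths in m; the calibration is good to about 2 mm. A picture is of the moment at which its call begins. There is no depth.
- workorder.hand_in(): hands the job in, once; it reports no verdict.
The state is a dict: "t": time; "joint_pos": joint angles; "dq": joint speeds; "tau": joint torques, N m; "tool_pos": TCP position; "tool_rot": TCP orientation; "contact_force": force on the tool from outside, world axes, zero at the start; "torque": the same for the moment, N m; "opening": finger opening in m.
Only numpy, scipy, OpenCV 4.12 (cv2) and the standard library are available. Lean on these libraries where they do the work, as an engineer would, in place of code of your own. Each camera call takes 0.05 s, during which the arm holds its last target. There are 200 camera calls.

TASK

The white cake board has three pencilled places in a row, two of which already have a gingerbread house front. Take the loose house front (the one with a pointed gable, not the plain rectangular panel) from the table beside the board and lay it flat in whichever place is empty, centred and square in its outline, with the point towards either end. Gingerbread breaks: set it down rather than drop it, and do not shift the two house fronts already there.

Things in the scene. Friction and masses are not known exactly. Their poses are not given: they have to be found in the camera images.
- board: white flat cake board, fixed, 160 (its x) by 360 (its y) by 4 thick. Origin: centre of its underside, on the table; z up. On its top three pencilled rectangles, 126 (x) by 78 (y), in a row along its y, centred at x = 0, y = -115, 0 and +115 mm. Two hold a house front lying along the board's x; which one is empty (a few tiny crumbs in it) differs between starts.
- front_a_center (a point): a house front lying on the board (underside 4 mm over the table), in any of the three places. Brown gingerbread slab 105 long, 60 wide, 12 thick, 55 g. Point: its centre, half-way up. x along its length towards the pointed gable, y across its width, z up. Its long sides are parallel from 52 mm behind the centre to 22 mm ahead of it, then a 90 degree gable closes to a point. Embossed door and round window.
- front_b_center (a point): second house front on the board, in another of the three places; same size, point and axes as front_a. Fronts in neighbouring places have about 55 mm between their long sides.
- front_loose_center (a point): the loose house front, flat on the table to the left or right of the board, turned up to 50 degrees; same size, point and axes as front_a (105 x 60 x 12 mm, centre 6 mm over the table). A plain rectangular brown panel, 105 x 60 x 12 mm, lies on the other side of the board and is not needed.
Things that resemble listed ones, but are neither listed nor needed, are in the scene too. Leave any pink or yellow look-alike of the part that bears front_loose_center alone.

How it is judged:
By the outcome, as a careful person would: the job done as asked, in the order asked, and still so for the second after the job is handed in, with the robot touching nothing.
It also fails if it takes over 38 s, if anything falls off the work surface, if the arm or the gripper's body presses on something with over 40 N, if the wrist force passes 120 N, or if a joint passes its speed limit or range.

## Working session

There is one attempt and no reset: what is moved stays moved. The work goes in short steps, Python scripts to look and compute and a tool call to move; the robot and the scene stay as the last step left them, time stands still between calls to the robot, and variables do not carry over. Pictures are saved under pics/ and viewed, about 8 in all and at most 12, crops included, and the job is handed in when it is done.

Besides the shell and the picture viewer there is one more tool, called by a JSON object that holds its "api" and its "payload". drive_tool: Moves the arm, as the interface text tells. Its arguments: {"type":"object","properties":{"increments":{"type":"array"},"force":{"type":"number"}},"required":["increments"]}

```bash
mkdir -p pics; ls; python3 - <<'E'
from plant import readout, optics, workorder, r
import cv2,numpy as np
s=readout.state();print({k:np.round(v,3) for k,v in s.items()}, r.nose_length)
for n in ["top","side"]:
    c=optics.read_camera(n);print(n,c)if 0 else print(n,c["camera_matrix"],c["origin"],c["attitude"],[k for k in c])
    cv2.imwrite(f"pics/{n}0.png",c["img"][:,:,::-1])
E
```

```text
pics
{'t': np.float64(0.0), 'joint_pos': array([ 1.11 ,  0.312,  0.014,  1.513, -0.004,  1.319, -0.027]), 'dq': array([-0.001, -0.   ,  0.   , -0.001,  0.002, -0.001,  0.   ]), 'tau': array([-1.0000e-03, -3.7992e+01,  1.4600e-01, -2.3059e+01,  1.2000e-02,
        1.4000e-02, -0.0000e+00]), 'tool_pos': array([ 0.223, -0.502,  0.249]), 'tool_rot': array([ 0.978,  0.208, -0.   , -0.001]), 'contact_force': array([-0.934,  0.655, -0.426]), 'torque': array([-0.001,  0.021,  0.009]), 'opening': np.float64(0.086)} 0.019
top [[470.87402986   0.         252.91669025]
 [  0.         470.87402986 192.37457525]
 [  0.           0.           1.        ]] [0.3867927  0.02716364 1.27818592] [ 0.05089677 -0.03324301 -0.70500745  0.70658964] ['img', 'camera_matrix', 'origin', 'attitude']
side [[386.31499107   0.         255.45264656]
 [  0.         386.31499107 187.29607617]
 [  0.           0.           1.        ]] [0.23276784 0.67863699 0.80515697] [-0.08081113  0.35259521  0.91038762 -0.20084958] ['img', 'camera_matrix', 'origin', 'attitude']
```

View pics/top0.png

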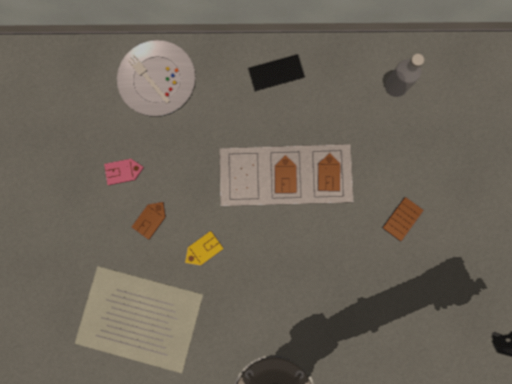

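The top view shows the loose brown front near px (150,220). The yellow look-alike is at (204,249) and the pink one at (122,171). The board's empty place is the left one, near (244,176), and the rectangular panel is on the right at (403,219).

```bash
cat > h.py <<'E'
from plant import readout, optics, workorder, r
import cv2,numpy as np
from scipy.spatial.transform import Rotation as R
def topix(c,P):
    q=(np.atleast_2d(P)-c["origin"])@R.from_quat(c["attitude"]).as_matrix()
    q=np.c_[q[:,0],-q[:,1],-q[:,2]]@np.asarray(c["camera_matrix"]).T
    return q[:,:2]/q[:,2:]
def plane(c,uv,z):
    uv=np.atleast_2d(uv);K=np.asarray(c["camera_matrix"])
    d=np.c_[uv,np.ones(len(uv))]@np.linalg.inv(K).T
    d=(d*[1,-1,-1])@R.from_quat(c["attitude"]).as_matrix().T
    return (c["origin"]+d*((z-c["origin"][2])/d[:,2:]))[:,:2]
def rect(c,z,x0,x1,y0,y1,s):
    "bird's eye: s px/m, up=+x, left=+y"
    w=np.float32([[x1,y1],[x1,y0],[x0,y0],[x0,y1]])
    dst=np.float32([[0,0],[(y1-y0)*s,0],[(y1-y0)*s,(x1-x0)*s],[0,(x1-x0)*s]])
    H=cv2.getPerspectiveTransform(np.float32(topix(c,np.c_[w,np.full(4,z)])),dst)
    return cv2.warpPerspective(c["img"],H,(int((y1-y0)*s),int((x1-x0)*s)))
OUT=np.array([[-52.5,-30],[22.5,-30],[52.5,0],[22.5,30],[-52.5,30]])/1000
def blobs(c,lo,hi,z,amin):
    m=cv2.inRange(cv2.cvtColor(c["img"],cv2.COLOR_RGB2HSV),lo,hi)
    m=cv2.morphologyEx(m,cv2.MORPH_CLOSE,np.ones((5,5)))
    for k in cv2.findContours(m,cv2.RETR_EXTERNAL,cv2.CHAIN_APPROX_NONE)[0]:
        if cv2.contourArea(k)<amin: continue
        w=plane(c,k[:,0],z)
        yield k[:,0].mean(0),w
def mom(w):
    "centroid, long-axis angle deg, skew sign resolved toward point (long axis end with narrower part)"
    k=np.float32(w*1e4).reshape(-1,1,2);M=cv2.moments(k)
    cen=np.array([M['m10'],M['m01']])/M['m00']/1e4
    (rc,sz,a)=cv2.minAreaRect(k)
    b=cv2.boxPoints((rc,sz,a))/1e4;e=[b[1]-b[0],b[2]-b[1]];e=max(e,key=np.linalg.norm);e/=np.linalg.norm(e)
    rc=np.array(rc)/1e4
    if (cen-rc)@e>0:e=-e   # centroid lies toward the square end
    return rc,np.degrees(np.arctan2(e[1],e[0])),np.array(sz)/10,cen
E
python3 - <<'E'
from h import *
c=optics.read_camera("top")
for p,w in blobs(c,(4,90,50),(16,255,255),.012,150):
    rc,a,sz,cen=mom(w);print("brown",p.round(),rc.round(4),round(a,1),sz.round(1),cen.round(4))
m=cv2.inRange(cv2.cvtColor(c["img"],cv2.COLOR_RGB2HSV),(0,0,125),(180,60,255))
for k in cv2.findContours(m,cv2.RETR_EXTERNAL,cv2.CHAIN_APPROX_NONE)[0]:
    if cv2.contourArea(k)>2000:
        rc=cv2.minAreaRect(np.float32(plane(c,k[:,0],.004)*1e4));print("white",k[:,0].mean(0).round(),np.array(rc[0])/1e4,np.array(rc[1])/10,rc[2])
print(R.from_quat(readout.state()["tool_rot"]).as_matrix().round(3))
w=optics.read_camera("wrist");R0=R.from_quat(w["attitude"]).as_matrix();s=readout.state()
print("wristcam in tool",R.from_quat(s["tool_rot"]).as_matrix().T@(w["origin"]-s["tool_pos"]),R0.round(2),w["camera_matrix"])
E
```

```text
brown [150. 219.] [0.4692 0.3352] -35.1 [ 61.6 103.2] [0.4646 0.3383]
brown [403. 219.] [ 0.4682 -0.3409] -36.9 [ 62.3 106.1] [ 0.4681 -0.341 ]
brown [285. 177.] [ 0.5888 -0.0293] -0.1 [57.1 99. ] [ 0.5835 -0.029 ]
brown [329. 175.] [ 0.5955 -0.1471] -0.7 [ 59.5 102. ] [ 0.5896 -0.1462]
white [139. 319.] [0.20134569 0.36227429] [297.91630859 210.97595215] 75.61940002441406
white [286. 175.] [ 0.58822598 -0.02951759] [163.09556885 361.41374512] 1.6690473556518555
white [155.  77.] [0.86697422 0.33606284] [220.25102539 218.87797852] 1.0678772926330566
[[ 0.914  0.407 -0.001]
 [ 0.407 -0.914  0.002]
 [-0.    -0.002 -1.   ]]
wristcam in tool [ 0.07223932 -0.00033253 -0.12294578] [[ 0.41  0.87  0.26]
 [-0.91  0.39  0.12]
 [-0.   -0.29  0.96]] [[286.34942191   0.         256.21183604]
 [  0.         286.34942191 196.28434058]
 [  0.           0.           1.        ]]
```

{"api": "drive_tool", "payload": {"increments": [{"linear":[196,250,0],"yaw":56,"fingers":85},{"linear":[196,250,0],"yaw":56,"fingers":85},{"linear":[196,250,0],"yaw":56,"fingers":85},{"linear":[196,250,0],"yaw":56,"fingers":85},{"linear":[196,250,0],"yaw":56,"fingers":85},{"linear":[196,250,0],"yaw":56,"fingers":85},{"linear":[196,250,0],"yaw":56,"fingers":85},{"linear":[196,250,0],"yaw":56,"fingers":85}]}}

```text
t: 0.87
tool_pos: [0.4224, -0.2473, 0.2505]
tool_rot: [0.762, 0.647, 0.001, -0.0]
contact_force: [1.0, -0.2, 1.3]
opening: 0.0851
```

{"api": "drive_tool", "payload": {"increments": [{"linear":[70,310,-20],"yaw":56},{"linear":[70,310,-20],"yaw":56},{"linear":[70,310,-20],"yaw":56},{"linear":[70,310,-20],"yaw":56},{"linear":[70,310,-20],"yaw":56},{"linear":[70,310,-20],"yaw":56},{"linear":[70,310,-20],"yaw":56},{"linear":[70,310,-20],"yaw":56}]}}

```text
invalid input
```

{"api": "drive_tool", "payload": {"increments": [{"linear":[-21,277,-30],"yaw":9},{"linear":[-21,277,-30],"yaw":9},{"linear":[-21,277,-30],"yaw":9},{"linear":[-21,277,-30],"yaw":9},{"linear":[-21,277,-30],"yaw":9},{"linear":[-21,277,-30],"yaw":9},{"linear":[-21,277,-30],"yaw":9},{"linear":[-21,277,-30],"yaw":9}]}}

```text
invalid input
```

{"api": "drive_tool", "payload": {"increments": [{"linear":[70,310,-20],"yaw":56,"fingers":85},{"linear":[70,310,-20],"yaw":56,"fingers":85},{"linear":[70,310,-20],"yaw":56,"fingers":85},{"linear":[70,310,-20],"yaw":56,"fingers":85},{"linear":[70,310,-20],"yaw":56,"fingers":85},{"linear":[70,310,-20],"yaw":56,"fingers":85},{"linear":[70,310,-20],"yaw":56,"fingers":85},{"linear":[70,310,-20],"yaw":56,"fingers":85}]}}

```text
t: 1.53
tool_pos: [0.4894, 0.0628, 0.2304]
tool_rot: [0.37, 0.929, 0.001, -0.0]
contact_force: [-0.6, 0.6, 0.2]
opening: 0.0853
```

{"api": "drive_tool", "payload": {"increments": [{"linear":[-21,277,-50],"yaw":9,"fingers":85},{"linear":[-21,277,-50],"yaw":9,"fingers":85},{"linear":[-21,277,-50],"yaw":9,"fingers":85},{"linear":[-21,277,-50],"yaw":9,"fingers":85},{"linear":[-21,277,-50],"yaw":9,"fingers":85},{"linear":[-21,277,-50],"yaw":9,"fingers":85},{"linear":[-21,277,-50],"yaw":9,"fingers":85},{"linear":[-21,277,-50],"yaw":9,"fingers":85}]}}

```text
t: 2.2
tool_pos: [0.4637, 0.3433, 0.1791]
tool_rot: [0.295, 0.956, 0.002, -0.003]
contact_force: [-0.5, 0.7, 0.1]
opening: 0.0851
```

```bash
python3 - <<'E'
from h import *
c=optics.read_camera("wrist");s=readout.state();print(s["t"],s["tool_pos"].round(4),R.from_quat(s["tool_rot"]).as_matrix().round(3)[:,1])
for p,w in blobs(c,(4,90,50),(16,255,255),.012,1500):
    rc,a,sz,cen=mom(w);print("brown",p.round(),rc.round(4),round(a,1),sz.round(1),cen.round(4))
print(topix(c,s["tool_pos"]))
cv2.imwrite("pics/w1.png",c["img"][:,:,::-1])
E
```

```text
2.25 [0.4655 0.3393 0.1794] [0.567 0.824 0.   ]
brown [250. 183.] [0.4685 0.3323] -34.8 [ 59.7 104.4] [0.463  0.3361]
[[252.74600797 276.26248087]]
```

View pics/w1.png

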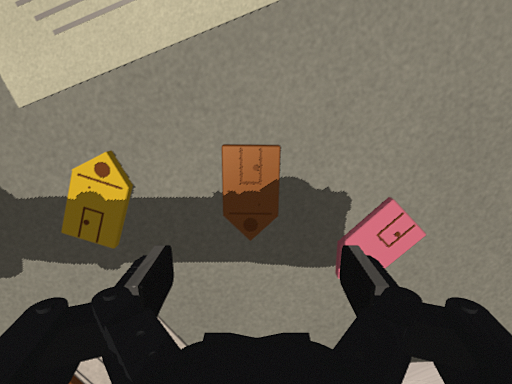

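The wrist view shows the loose front at px (250,183) with its point towards the gripper. Pink is close on the right, with corners near (338,245) and (390,198). The fingertips are at (168,248) and (343,248).

```bash
python3 - <<'E'
from h import *
c=optics.read_camera("wrist");s=readout.state();T=R.from_quat(s["tool_rot"]).as_matrix()
f=np.array([.4685,.3323]);a=np.radians(-34.8);ex=np.array([np.cos(a),np.sin(a)]);ey=np.array([-ex[1],ex[0]])
w=plane(c,[[338,245],[338,273],[390,198],[425,235],[130,185],[115,247],[62,235]],.008)-f
print("front frame", (np.c_[w@ex,w@ey]*1000).round())
for u in (171,341):
    d=.085*286.3/170
    p=np.array([(u-256)/286.3,-(248-196)/286.3,-1])*d
    P=R.from_quat(c["attitude"]).as_matrix()@p+c["origin"]-s["tool_pos"];print("tip in tool",(T.T@P*1000).round(1))
print(((f-.008*ex)-s["tool_pos"][:2])*1000, s["tool_pos"],np.degrees(np.arctan2(T[1,1],T[0,1])))
E
```

```text
front frame [[  64.   96.]
 [ 100.   99.]
 [   9.  147.]
 [  52.  193.]
 [  -4. -130.]
 [  68. -156.]
 [  54. -213.]]
tip in tool [ 11.  -41.6   6.7]
tip in tool [11.3 43.4  6.6]
[-5.42241425  0.76969524] [0.46735322 0.33609601 0.1795753 ] 55.232758214599414
```

{"api": "drive_tool", "payload": {"increments": [{"linear":[-6,1,-40],"yaw":0,"fingers":76},{"linear":[-6,1,-80],"yaw":0,"fingers":76},{"linear":[-6,1,-115],"yaw":0,"fingers":76},{"linear":[-6,1,-135],"yaw":0,"fingers":76},{"linear":[-6,1,-145],"yaw":0,"fingers":76},{"linear":[-6,1,-152],"yaw":0,"fingers":76},{"linear":[-6,1,-158],"yaw":0,"fingers":76},{"linear":[-6,1,-162],"yaw":0,"fingers":76}]}}

```text
t: 2.97
tool_pos: [0.464, 0.3357, 0.0192]
tool_rot: [0.301, 0.954, 0.001, 0.001]
contact_force: [-0.5, -0.7, 0.8]
opening: 0.0757
```

```bash
python3 - <<'E'
from h import *
c=optics.read_camera("wrist");s=readout.state();print(s["t"],s["tool_pos"].round(4),s["contact_force"].round(1),s["opening"])
i=c["img"][150:384]
sd=optics.read_camera("side");p=topix(sd,s["tool_pos"])[0].astype(int);print(p)
q=cv2.resize(sd["img"][max(p[1]-60,0):p[1]+60,max(0,p[0]-100):p[0]+100],None,fx=2.56,fy=2.56)
q=q[:,:512]; q=np.pad(q,((0,0),(0,512-q.shape[1]),(0,0)))
cv2.imwrite("pics/w2.png",np.vstack([i,q])[:,:,::-1])
E
```

```text
3.0167 [0.4635 0.3355 0.0186] [ 0.  -0.2 -0.5] 0.0760802337261448
[228 290]
```

View pics/w2.png

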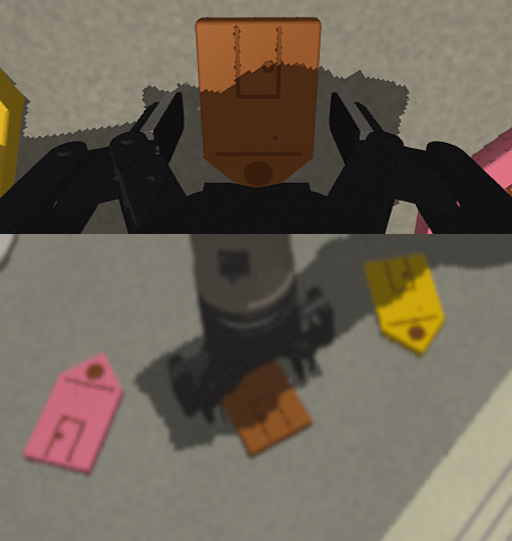

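The upper half (wrist) shows the fingers straddling the front evenly, at px (180,110) and (335,110). The lower half (side) confirms it, with the look-alikes clear of the gripper.

{"api": "drive_tool", "payload": {"increments": [{"linear":[0,0,-2],"yaw":0,"fingers":66},{"linear":[0,0,-2],"yaw":0,"fingers":62},{"linear":[0,0,-2],"yaw":0,"fingers":52},{"linear":[0,0,-2],"yaw":0,"fingers":52},{"linear":[0,0,-2],"yaw":0,"fingers":52},{"linear":[0,0,-2],"yaw":0,"fingers":52}], "force": 35}}

```text
t: 3.57
tool_pos: [0.4634, 0.3363, 0.0175]
tool_rot: [0.301, 0.954, 0.001, 0.001]
contact_force: [0.4, 0.5, 6.3]
opening: 0.0591
```

{"api": "drive_tool", "payload": {"increments": [{"linear":[0,0,10],"yaw":0,"fingers":52},{"linear":[0,0,30],"yaw":0,"fingers":52},{"linear":[0,0,60],"yaw":0,"fingers":52},{"linear":[0,0,80],"yaw":0,"fingers":52},{"linear":[0,0,80],"yaw":0,"fingers":52},{"linear":[0,0,80],"yaw":0,"fingers":52}]}}

```text
t: 4.07
tool_pos: [0.4632, 0.3359, 0.0975]
tool_rot: [0.301, 0.954, 0.001, 0.001]
contact_force: [-0.7, -0.5, -0.5]
opening: 0.0585
```

```bash
python3 - <<'E'
from h import *
c=optics.read_camera("wrist");s=readout.state();print(s["t"],s["tool_pos"].round(4),s["contact_force"].round(1),s["opening"])
cv2.imwrite("pics/w3.png",c["img"][:,:,::-1])
E
```

```text
4.1167 [0.4624 0.335  0.0961] [-0.6  0.1 -1.1] 0.05876813062115198
```

View pics/w3.png

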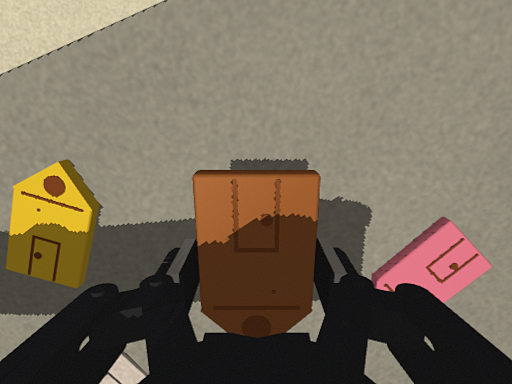

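The front is held level between the pads. Next is a move to a viewing pose beside the empty place.

{"api": "drive_tool", "payload": {"increments": [{"linear":[20,-30,40],"yaw":6,"fingers":52},{"linear":[40,-60,70],"yaw":12,"fingers":52},{"linear":[60,-90,85],"yaw":18,"fingers":52},{"linear":[80,-120,85],"yaw":24,"fingers":52},{"linear":[97,-145,85],"yaw":30,"fingers":52},{"linear":[97,-145,85],"yaw":36.5,"fingers":52},{"linear":[97,-145,85],"yaw":36.5,"fingers":52},{"linear":[97,-145,85],"yaw":36.5,"fingers":52}]}}

```text
t: 4.78
tool_pos: [0.5585, 0.1901, 0.1793]
tool_rot: [-0.012, 1.0, 0.0, -0.002]
contact_force: [-0.4, 0.7, 0.0]
opening: 0.0585
```

```bash
python3 - <<'E'
from h import *
c=optics.read_camera("wrist");s=readout.state();T=R.from_quat(s["tool_rot"]).as_matrix();print(s["t"],s["tool_pos"].round(4),s["opening"],np.degrees(np.arctan2(T[1,1],T[0,1])))
cv2.imwrite("pics/w4.png",c["img"][:,:,::-1])
q=rect(c,.004,.49,.69,-.02,.18,3000)   # 3 px/mm
cv2.imwrite("pics/r4.png",q[:,:,::-1])
E
```

```text
4.8333 [0.558  0.1915 0.1799] 0.059058168438610815 91.4881665022405
```

View pics/w4.png

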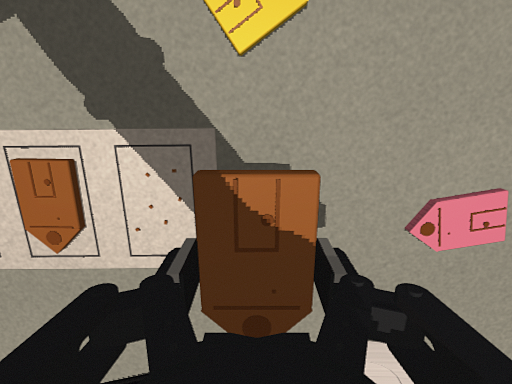

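View pics/r4.png

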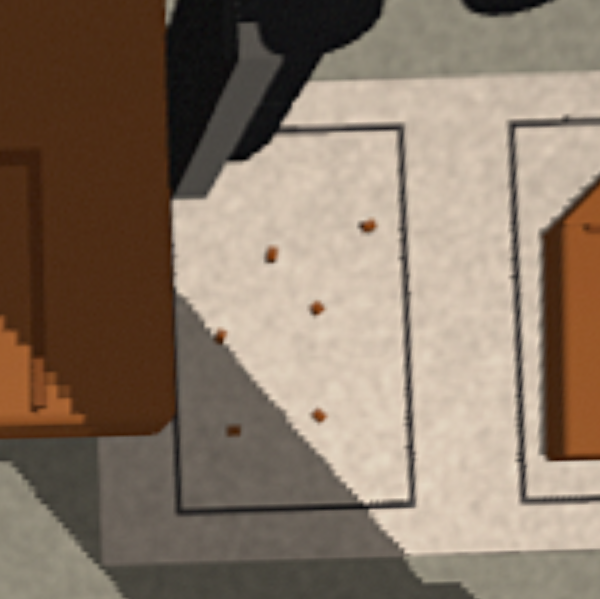

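Wrist and bird's-eye views: the outline corners are at rectified px (179,512), (412,504) and (402,126). That puts the empty place's centre at about (0.584, 0.083) with yaw about +1.6°, matching the held front's yaw of 1.5°. Next I hover low over it.

{"api": "drive_tool", "payload": {"increments": [{"linear":[6,-36,0],"yaw":0,"fingers":52},{"linear":[12,-72,-10],"yaw":0,"fingers":52},{"linear":[18,-100,-40],"yaw":0,"fingers":52},{"linear":[18,-108,-75],"yaw":0,"fingers":52},{"linear":[18,-108,-105],"yaw":0,"fingers":52},{"linear":[18,-108,-125],"yaw":0,"fingers":52},{"linear":[18,-108,-135],"yaw":0,"fingers":52},{"linear":[18,-108,-135],"yaw":0,"fingers":52}]}}

```text
t: 5.5
tool_pos: [0.5748, 0.0838, 0.0436]
tool_rot: [-0.014, 1.0, -0.0, -0.003]
contact_force: [-0.7, 0.2, 0.3]
opening: 0.0591
```

```bash
python3 - <<'E'
from h import *
c=optics.read_camera("wrist");s=readout.state();T=R.from_quat(s["tool_rot"]).as_matrix();print(s["t"],s["tool_pos"].round(4),s["opening"],np.degrees(np.arctan2(T[1,1],T[0,1])))
i=c["img"].copy()
# predicted outline (green) and predicted part underside (blue)/top(red)
a=np.radians(1.6);Q=np.array([[np.cos(a),-np.sin(a)],[np.sin(a),np.cos(a)]])
o=np.array([[-63,-39],[63,-39],[63,39],[-63,39]])/1000@Q.T+[.5837,.0832]
z=s["tool_pos"][2]-.0175
b=np.radians(np.degrees(np.arctan2(T[1,1],T[0,1]))-90);B=np.array([[np.cos(b),-np.sin(b)],[np.sin(b),np.cos(b)]])
p=(OUT+[.0065,0])@B.T+s["tool_pos"][:2]
for w,h,col in((o,.004,(0,255,0)),(p,z+.012,(255,0,0))):
    cv2.polylines(i,[topix(c,np.c_[w,np.full(len(w),h)]).round().astype(int)],1,col,1)
cv2.imwrite("pics/w5.png",cv2.resize(np.hstack([i[100:384,100:420]]),None,fx=2,fy=2)[:,:,::-1])
E
```

```text
5.55 [0.5765 0.0842 0.0457] 0.058915613097788574 91.63550381215245
```

View pics/w5.png

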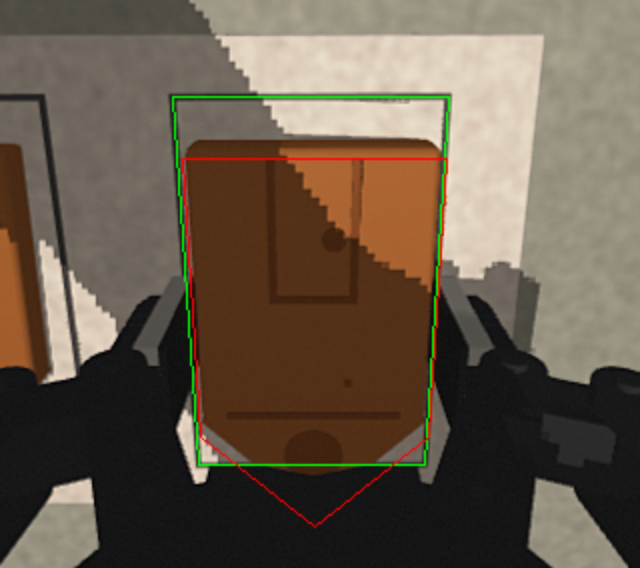

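In the overlay the lateral match is good. The part's rear edge sits at row ~155 against the predicted ~159, so the part is about 1 mm further back than predicted. I'll correct by +1.5 mm in x and lower gently.

{"api": "drive_tool", "payload": {"increments": [{"linear":[1.5,-0.5,-6],"yaw":0,"fingers":52},{"linear":[1.5,-0.5,-11],"yaw":0,"fingers":52},{"linear":[1.5,-0.5,-15],"yaw":0,"fingers":52},{"linear":[1.5,-0.5,-18],"yaw":0,"fingers":52},{"linear":[1.5,-0.5,-20],"yaw":0,"fingers":52},{"linear":[1.5,-0.5,-21],"yaw":0,"fingers":52},{"linear":[1.5,-0.5,-22],"yaw":0,"fingers":52},{"linear":[1.5,-0.5,-22],"yaw":0,"fingers":52}]}}

```text
t: 6.22
tool_pos: [0.5792, 0.082, 0.0242]
tool_rot: [-0.013, 1.0, 0.0, -0.0]
contact_force: [-0.1, -0.1, -1.3]
opening: 0.0594
```

{"api": "drive_tool", "payload": {"increments": [{"linear":[0,0,-0.5],"yaw":0,"fingers":52},{"linear":[0,0,-1],"yaw":0,"fingers":52},{"linear":[0,0,-1],"yaw":0,"fingers":52},{"linear":[0,0,-1],"yaw":0,"fingers":52}]}}

```text
t: 6.55
tool_pos: [0.5792, 0.082, 0.0233]
tool_rot: [-0.013, 1.0, 0.0, 0.0]
contact_force: [-0.7, -0.4, 0.2]
opening: 0.0588
```

{"api": "drive_tool", "payload": {"increments": [{"linear":[0,0,-0.5],"yaw":0,"fingers":52},{"linear":[0,0,-1],"yaw":0,"fingers":52},{"linear":[0,0,-1],"yaw":0,"fingers":52},{"linear":[0,0,-1],"yaw":0,"fingers":52}]}}

```text
t: 6.88
tool_pos: [0.5792, 0.082, 0.0222]
tool_rot: [-0.013, 1.0, 0.0, -0.0]
contact_force: [-1.1, 0.4, 0.2]
opening: 0.059
```

{"api": "drive_tool", "payload": {"increments": [{"linear":[0,0,-0.5],"yaw":0,"fingers":52},{"linear":[0,0,-0.5],"yaw":0,"fingers":52},{"linear":[0,0,-0.5],"yaw":0,"fingers":52}]}}

```text
t: 7.13
tool_pos: [0.5792, 0.082, 0.0218]
tool_rot: [-0.013, 1.0, -0.0, -0.0]
contact_force: [-0.4, -0.8, -0.6]
opening: 0.059
```

{"api": "drive_tool", "payload": {"increments": [{"linear":[0,0,-0.5],"yaw":0,"fingers":52},{"linear":[0,0,-0.5],"yaw":0,"fingers":52},{"linear":[0,0,-0.5],"yaw":0,"fingers":52}]}}

```text
t: 7.38
tool_pos: [0.5792, 0.0821, 0.0215]
tool_rot: [-0.013, 1.0, -0.0, 0.0]
contact_force: [-0.5, -1.0, 0.9]
opening: 0.059
```

```bash
python3 - <<'E'
from h import *
c=optics.read_camera("wrist");s=readout.state();T=R.from_quat(s["tool_rot"]).as_matrix();print(s["t"],s["tool_pos"].round(4),s["contact_force"].round(1),np.degrees(np.arctan2(T[1,1],T[0,1])))
i=c["img"].copy()
a=np.radians(1.6);Q=np.array([[np.cos(a),-np.sin(a)],[np.sin(a),np.cos(a)]])
C=[.5837,.0832]
for w,h,col in((np.array([[-63,-39],[63,-39],[63,39],[-63,39]])/1000@Q.T+C,.004,(0,255,0)),(OUT@Q.T+C,.016,(255,0,0))):
    cv2.polylines(i,[topix(c,np.c_[w,np.full(len(w),h)]).round().astype(int)],1,col,1)
cv2.imwrite("pics/w6.png",cv2.resize(i[100:384,100:420],None,fx=2,fy=2)[:,:,::-1])
E
```

```text
7.4333 [0.5792 0.082  0.0215] [-0.5 -0.9  1.7] 91.49816794240888
```

View pics/w6.png

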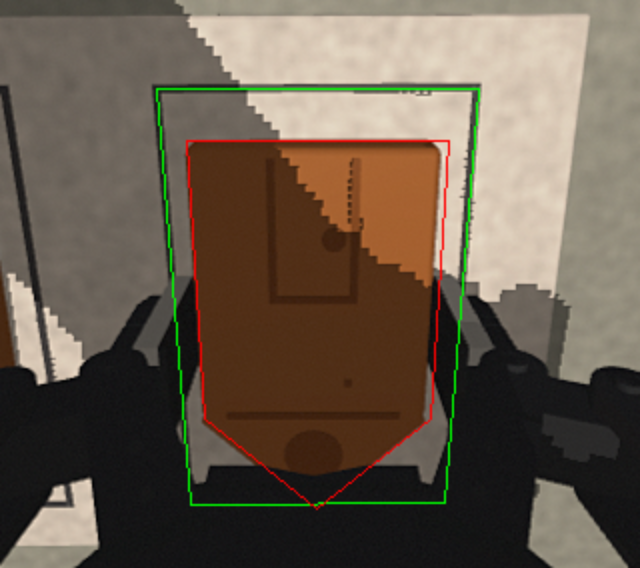

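The held front sits in its outline. Its rear edge is ~1.5 mm too far forward (row 143 against an expected 137), and it is ~0.6 mm too far to the left. I'll lift slightly, trim and set down.

{"api": "drive_tool", "payload": {"increments": [{"linear":[0,0,2],"yaw":0,"fingers":52},{"linear":[-1.5,0.6,2],"yaw":0,"fingers":52},{"linear":[-1.5,0.6,2],"yaw":0,"fingers":52},{"linear":[-1.5,0.6,1],"yaw":0,"fingers":52},{"linear":[-1.5,0.6,0.4],"yaw":0,"fingers":52},{"linear":[-1.5,0.6,0],"yaw":0,"fingers":52},{"linear":[-1.5,0.6,-0.4],"yaw":0,"fingers":52},{"linear":[-1.5,0.6,-0.4],"yaw":0,"fingers":52}]}}

```text
t: 8.1
tool_pos: [0.5776, 0.0826, 0.0216]
tool_rot: [-0.013, 1.0, -0.0, -0.0]
contact_force: [-2.0, -1.3, 4.2]
opening: 0.059
```

{"api": "drive_tool", "payload": {"increments": [{"linear":[0,0,0],"yaw":0,"fingers":60},{"linear":[0,0,0],"yaw":0,"fingers":62},{"linear":[0,0,0],"yaw":0,"fingers":65},{"linear":[0,0,0],"yaw":0,"fingers":70},{"linear":[0,0,0],"yaw":0,"fingers":75},{"linear":[0,0,0],"yaw":0,"fingers":76},{"linear":[0,0,0],"yaw":0,"fingers":76}]}}

```text
t: 8.68
tool_pos: [0.5777, 0.0826, 0.0208]
tool_rot: [-0.013, 1.0, 0.0, -0.0]
contact_force: [-1.0, -0.1, 0.5]
opening: 0.0759
```

{"api": "drive_tool", "payload": {"increments": [{"linear":[0,0,5],"yaw":0,"fingers":76},{"linear":[0,0,20],"yaw":0,"fingers":76},{"linear":[0,0,50],"yaw":0,"fingers":76},{"linear":[0,0,90],"yaw":0,"fingers":76},{"linear":[-40,0,120],"yaw":0,"fingers":76},{"linear":[-70,0,130],"yaw":0,"fingers":76},{"linear":[-70,0,130],"yaw":0,"fingers":76},{"linear":[-70,0,130],"yaw":0,"fingers":76}]}}

```text
t: 9.35
tool_pos: [0.5066, 0.083, 0.1523]
tool_rot: [-0.014, 1.0, -0.001, 0.001]
contact_force: [0.3, -0.8, -0.2]
opening: 0.0761
```

```bash
python3 - <<'E'
from h import *
c=optics.read_camera("wrist");s=readout.state();print(s["t"],s["tool_pos"].round(4),s["contact_force"].round(1))
for p,w in blobs(c,(4,90,40),(16,255,255),.012,1500):
    rc,a,sz,cen=mom(w);print("brown",p.round(),rc.round(4),round(a,1),sz.round(1))
a=rect(c,.004,.49,.69,-.02,.18,2000);b=rect(c,.016,.49,.69,-.02,.18,2000)
cv2.imwrite("pics/r7.png",np.hstack([a,b])[:,:,::-1])
E
```

```text
9.4 [0.5078 0.0823 0.1517] [ 1.2 -0.1 -1. ]
brown [ 30. 255.] [ 0.5943 -0.1488] -1.3 [ 69.2 109.1]
brown [137. 242.] [ 0.5744 -0.0307] -0.0 [62.9 80.1]
brown [254. 252.] [0.5845 0.0827] 1.7 [109.   60.2]
```

View pics/r7.png

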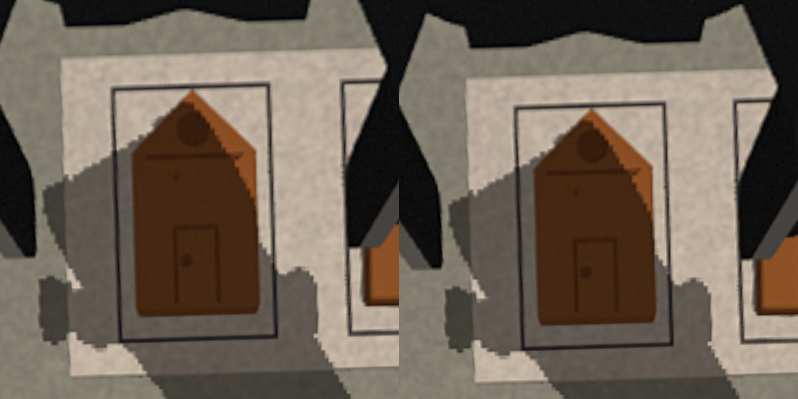

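The rectified wrist view puts the outline centre at px (194.5,213), i.e. (0.5836, 0.0827). The front, at its top height, centres at about px (195,214), so it is within ~1 mm and square. I'll check the neighbours with the top camera, then hand in.

```bash
python3 - <<'E'
from h import *
c=optics.read_camera("top")
for p,w in blobs(c,(4,90,50),(16,255,255),.012,150):
    rc,a,sz,cen=mom(w);print("brown",p.round(),rc.round(4),round(a,1),sz.round(1))
print(workorder.hand_in())
E
```

```text
brown [403. 219.] [ 0.4682 -0.3408] 142.9 [ 61.8 106.2]
brown [285. 177.] [ 0.5902 -0.0293] -0.1 [ 57.1 101.8]
brown [329. 175.] [ 0.5955 -0.1471] -0.7 [ 59.5 102. ]
the job is handed in; nothing more can be done
None
```

I picked up the loose gabled front, laid it flat in the empty place at the board's +y end, point away from the robot, and handed the job in. I finished at about 9.5 s of the 38 s limit.

- **Placement:** the last wrist picture puts the front's centre within about 1 mm of the outline's centre. Its angle was 1.7°, against about 1.6° for the outline. It was set down at about 4 N before the fingers opened.
- **House fronts already on the board:** the top camera shows one at the same position as before. The other reads 1.4 mm different in x, but its measured length also changed by about 3 mm. I take that as shadow or segmentation noise, since the gripper was never near it.
- **Disagreements:** the top and wrist cameras differed by 2–3 mm in y, so I used the wrist camera for both grasp and placing. The final top picture did not detect the placed front, probably because it was shaded or hidden by the arm, so the placement rests on the wrist camera alone.

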